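# Dry-fit a broken fossil leg bone in its gluing cradle

### The arm

A 6-joint arm with a two-finger parallel gripper is mounted at the origin on a cart in front of the work surface, level with it; the furniture and walls round the work are solid. World frame = base frame: x ahead of the robot, y to its left, z up, the work surface at z = 0. Lengths are in mm, angles in rad, forces in N, time in s.
With the tool pointing down it reaches from about 300 to 775 mm from the base axis. Payload 14.6 kg.
Tool frame: the origin (TCP) lies between the finger pads; the fingertips stand 25 mm ahead of it and the grasp point (between the pads) lies 6 mm ahead of it; z points along the fingers, y is the line along which they close (so a half turn about z gives the same grasp; the last joint's range is limited). The gripper opens to 85 mm and grips with 20 to 120 N. Pads are 22 mm wide; open, the fingers measure 114 mm over their backs; the gripper's body (76 mm by 85 mm) begins 54 mm behind the grasp point. The pads swing forward as they close: fully open they stand 13 mm farther back than shut.
Start: joints at [1.08, 0.3, 1.521, -0, 1.321, -0.067], TCP at [226.171, 501.334, 256.281] pointing down, gripper open.
Joint ranges: [-3.03, 3.03], [-0.79, 2.21], [0.23, 2.52], [-1.04, 4.18], [0, 3.07], [-2.55, 2.55]. Speed limits (rad/s): [2.22, 2.22, 2.57, 3.14, 3.14, 3.14].

### API

Orientations are given as a unit quaternion [w, x, y, z].
In Python, from cell import get_state, get_image, camera_info, finish_job, outline_of gives the robot as it stands. The module is installed in compiled form; this text tells all that it offers.
- The arm moves only by the shell command python3 -m crank 'ROWS' [FORCE]. ROWS is a JSON object of lists of equal length, an entry for each row: "grip": the opening, from 0 (shut) to 1 (fully open); "dp": the shift along the world's x, y, z in cm, a list of three; "turn": the turn, a rotation vector about the world's x, y, z in rad, a list of three. In form: {"grip": [grip, ...], "dp": [[tx, ty, tz], ...], "turn": [[wx, wy, wz], ...]}. A call has 1 to 20 rows; each row shifts and turns the commanded pose from where the row before left it; what a row does not reach is not made up. A row lasts 1/12 s, in which the tool goes at most 41.7 mm and 7.16 degrees, less where a joint would pass 70% of its speed; a pose out of reach is approached as far as the arm can. A call with a gripper value outside its range is refused whole. The fingers move at their own pace and stop on an object; FORCE is the grip in N (left out, the last holds). Time passes only in rows, so rows that do not move let the fingers close. It gives the time, the measured TCP pose, the force, the opening and the grip force at its end, in the units of the state.
- get_state(): the state, without advancing time (a new reading comes with each control period).
- get_image(name): name is "side" or "top" or "wrist"; returns (picture, depth): 480x640x3 uint8, red, green, blue; 480x640 float32, mm along the optical axis (not along the pixel's ray), 0 where there is no reading.
- camera_info(name): a dict with "fx", "fy", "cx", "cy" (pixels), "dist" ([k1, k2, p1, p2, k3] as OpenCV has them; the pictures are not rectified), "rvec" (rotation vector, rad) and "tvec" (3), from world to camera coordinates, as OpenCV has them. Camera axes: x right, y down, z forward; pixel columns grow to the right and rows downward; lengths in mm; the calibration is good to about 2 mm. A picture is of the moment at which its call begins: read the wrist's pose just before it. camera_info takes no time and is no camera call; for the wrist camera it gives the pose at the moment of the call.
- finish_job(): hands the job in; it is judged then, once.
Trained networks look in the newest picture that a camera, given by its name, has taken for a name from the list of things; names that differ only in an ending like _2 or _b are one class to them, and where a whole thing is asked for, a point or a joint stands for the part that bears it (a point fixed in the world has none). Each returns a list of dicts, best first, with "p" (0 to 1); they miss things now and then, are a little off and sometimes report something else, mostly with a low value. They report only what shows in the picture. A call takes as long as a camera call.
- outline_of(camera, name): "pixels" (480x640 bool, what is visible of it) and "bbox" ([left, top, right, bottom] in pixels, round what is visible of it).
The state is a dict: "time_s": time; "qpos": joint angles; "qd": joint speeds; "effort": joint torques, N m; "tcp_pos": TCP position; "tool_rot": TCP orientation; "force": force on the tool from outside, world axes, zero at the start; "wrist_torque": the same for the moment, N m; "gripper_width": opening from 0.0 (shut) to 1.0 (fully open); "finger_force": force on a finger pad.
Only numpy, scipy, OpenCV 4.12 (cv2) and the standard library are available. Lean on these libraries where they do the work, as an engineer would, in place of code of your own. Each camera call takes 0.05 s, during which the arm holds its last target. There are 200 camera calls.

### The job

Lay the three pieces of the broken leg bone out in the plywood cradle for gluing: the ball end in the round felted cup rest, the twin-knuckle end in the aluminium fork rest with the tongue standing in its groove, and the plain shaft piece centred on the middle saddles between them, all three bedded level and in line, each broken face turned to its neighbour with only a narrow gap of a few millimetres. Only when all three lie in place, set the steel weight astride the middle of the shaft to hold it down. Do not knock over either of the two small vials.

Things in the scene. Friction and masses are not known exactly. Their poses are not given: they have to be found in the camera images.
- head_piece_mid (a point): Ball-end piece of the stone-grey fossil bone, loose, lying flat: 90 mm long, one end broken flat, the other a single round ball 45 mm wide, 36 mm high; straight part 25 mm wide and high. Point: half-way along, on the axis, 12 mm above the flat underside. y runs along the bone: break 45 mm towards -y, ball centre 29 mm towards +y; z up.
- shaft_piece_mid (a point): Shaft piece of the same bone, loose, lying flat: plain straight bar 72 mm long, 25 mm wide and high, both ends broken flat; it may lie either way round. Point: half-way along, 12 mm above the flat underside. y runs along the bone, z up.
- knuckle_piece_mid (a point): Knuckle-end piece of the same bone, loose, lying flat: 90 mm long, one end broken flat, the other two round lobes (52 mm wide over both, 33 mm high) with a 14 mm groove between, open below; straight part 25 mm wide and high. Point: half-way along, on the axis, 12 mm above the flat underside. y runs along the bone: break 45 mm towards -y, lobes at +15 to +45 mm; z up.
- saddle_weight_knob (a point): Dark steel saddle weight, 0.3 kg, loose, on two legs: bridge 50 (x) by 30 (y) mm, 26 mm high; notch along y in its underside 32 mm wide (37 at the mouth), 9 mm deep; bright round knob on top, 25 mm across, 31 to 49 mm above the feet. Point: centre of the knob, 39 mm above the feet, 30 mm above the notch roof. Seated, the notch roof lies on the shaft's top, y along the bone.
- cradle: Plywood cradle, fixed: board 276 (y) by 82 mm. Origin: centre of its underside. Felted saddles 8 mm thick at y = -56, -26, 26, 56 mm: notch floor 28 mm wide, 30 mm above the origin, 43 mm wide at the top, 43 mm up. Bedded pieces' undersides lie 30 mm above the origin. Shaft's middle goes to y = 0, the end pieces' middles 85 mm either side, breaks inward: 4 mm gaps.
- cup_rest: Round cup rest for the ball, fixed on the cradle's board 112.5 mm from its centre, at either end (compare positions; its own y does not tell): plywood, 80 by 23 mm, green felt floor 18 mm up (level with the saddle floors), two hollowed cheeks 54 mm apart at the floor, 66 mm at the top, 36 mm up. Origin: centre of its underside. The ball goes over it.
- fork_rest: Fork rest for the knuckles, fixed at the cradle's other end, 112.5 mm from its centre: a bare aluminium fork on a plywood block, 80 by 22 mm, floor 18 mm up, two straight cheeks 59 mm apart at the floor, 70 mm at the top, 36 mm up, and in the middle an upright tongue 5 mm wide, 10 mm long, 33 mm up. Origin: centre of its underside, on the board's top.
- vial_b_mid (a point): Small specimen vial with a white cap, upright, 19 mm across, 52 mm tall, loose; not to be knocked over. Point: half-way up.
- vial_a_mid (a point): Small specimen vial with a black cap, upright, 19 mm across, 52 mm tall, loose; not to be knocked over. Point: half-way up.

How it is judged (in metres and radians):
On the way, in this order (a step that is already met when the one before it is completed fails the run):
1. all three bone pieces lie bedded in the cradle, each in its own place, the weight not yet on (x of shaft_piece_mid in the frame of cradle between -0.008 and 0.008 m and z of shaft_piece_mid in the frame of cradle between 0.037 and 0.047 m and angle between each of shaft_piece_mid, head_piece_mid, knuckle_piece_mid's own z axis and vertical below 0.12 rad and angle between the y axis of each of shaft_piece_mid, head_piece_mid, knuckle_piece_mid and the y axis of cradle, either way round below 0.12 rad and y of shaft_piece_mid in the frame of cradle between -0.01 and 0.01 m and x of head_piece_mid in the frame of cradle between -0.008 and 0.008 m and z of head_piece_mid in the frame of cradle between 0.037 and 0.047 m and y of cup_rest in the frame of head_piece_mid between 0.0155 and 0.0395 m and distance between each of head_piece_mid, knuckle_piece_mid and shaft_piece_mid below 0.096 m and x of knuckle_piece_mid in the frame of cradle between -0.008 and 0.008 m and z of knuckle_piece_mid in the frame of cradle between 0.037 and 0.047 m and y of fork_rest in the frame of knuckle_piece_mid between 0.0155 and 0.0395 m), for 0.2 s.
2. the weight sits astride the middle of the shaft piece (x of saddle_weight_knob in the frame of shaft_piece_mid between -0.007 and 0.007 m and y of saddle_weight_knob in the frame of shaft_piece_mid between -0.012 and 0.012 m and z of saddle_weight_knob in the frame of shaft_piece_mid between 0.038 and 0.048 m and angle between saddle_weight_knob's own z axis and vertical below 0.15 rad and angle between the y axis of saddle_weight_knob and the y axis of shaft_piece_mid, either way round below 0.2 rad), for 0.2 s.
At the end, for the whole second after the job is handed in: Pieces bedded level (5 mm, 0.12 rad), in line (8 mm); shaft within 10 mm of mid-cradle, ball over the cup, knuckles over the fork (12 mm), faces inward, gaps under 15 mm; weight astride mid-shaft (7 mm across, 12 mm along, upright); all at rest (all of step 1 and all of step 2 and linear speed of each of head_piece, shaft_piece, knuckle_piece, saddle_weight below 0.02 m/s); the robot touches nothing.
It fails at once if one of the two vials is knocked over (angle between any of vial_b_mid, vial_a_mid's own z axis and vertical above 0.6 rad).
It also fails if it takes over 115 s, if anything falls off the work surface, if the arm or the gripper's body presses on something with over 40 N, if the wrist force passes 120 N, or if a joint passes its speed limit or range.

## Working session

There is one attempt and no reset: what is moved stays moved. The work goes in short steps, Python scripts to look and compute and a shell command to move; the robot and the scene stay as the last step left them, time stands still between calls to the robot, and variables do not carry over. Pictures are saved under pics/ and viewed, at most 14 in all, crops included, and the job is handed in when it is done.

```bash
mkdir -p pics
cat > h.py <<'E'
import numpy as np, cv2
from cell import *
def save(cam,fn):
    im,d=get_image(cam); cv2.imwrite('pics/'+fn,cv2.cvtColor(im,cv2.COLOR_RGB2BGR)); return im,d
def cloud(cam,d,info=None):
    c=info or camera_info(cam); K=np.array([[c['fx'],0,c['cx']],[0,c['fy'],c['cy']],[0,0,1]])
    v,u=np.mgrid[0:480,0:640]; p=np.stack([u,v],-1).reshape(-1,1,2).astype(np.float64)
    n=cv2.undistortPoints(p,K,np.array(c['dist'],float)).reshape(480,640,2)
    X=np.dstack([n[...,0]*d,n[...,1]*d,d]); R=cv2.Rodrigues(np.array(c['rvec'],float))[0]
    return (X-np.array(c['tvec'],float).ravel())@R
E
python3 - <<'E'
from h import *
for cam in ['top','side']:
    im,d=save(cam,cam+'0.png'); P=cloud(cam,d); print(cam,camera_info(cam))
    for n in ['head_piece_mid','shaft_piece_mid','knuckle_piece_mid','saddle_weight_knob','cradle','cup_rest','fork_rest','vial_a_mid','vial_b_mid']:
        for o in outline_of(cam,n)[:3]:
            m=o['pixels']&(d>0); q=P[m]
            if len(q)<5: continue
            r=cv2.minAreaRect(q[:,:2].astype(np.float32))
            print(n,round(o['p'],2),o['bbox'],'med',np.median(q,0).round(),'rect',np.round(r[0]),np.round(r[1]),round(r[2],1),'z95',np.percentile(q[:,2],95).round())
E
```

```text
top {'fx': 472.88923418137875, 'fy': 472.88923418137875, 'cx': 321.26243890315396, 'cy': 239.27937450237684, 'dist': array([-0.00807427,  0.        ,  0.        ,  0.        ,  0.        ]), 'rvec': array([ 2.28368364, -1.90038334,  0.19944179]), 'tvec': array([-92.78984805, 600.73931266, 778.82375369])}
head_piece_mid 0.71 [395.3, 211.7, 422.6, 265.2] med [ 640. -132.   25.] rect [ 648. -135.] [90. 40.] 12.7 z95 36.0
shaft_piece_mid 0.72 [293.9, 202.6, 315.2, 244.1] med [637.  58.  24.] rect [638.  58.] [24. 79.] 86.7 z95 27.0
knuckle_piece_mid 0.58 [240.0, 192.6, 263.6, 241.0] med [645. 155.  25.] rect [635. 161.] [91. 47.] 1.0 z95 34.0
knuckle_piece_mid 0.16 [394.5, 213.6, 421.0, 266.9] med [ 641. -131.   25.] rect [ 652. -134.] [99. 42.] 10.0 z95 36.0
saddle_weight_knob 0.88 [338.7, 220.2, 363.2, 247.4] med [628. -31.  27.] rect [636. -32.] [60. 33.] 19.2 z95 51.0
cradle 0.66 [204.3, 262.7, 355.1, 323.2] med [504.  79.  12.] rect [505.  81.] [ 87. 283.] 5.1 z95 36.0
cradle 0.54 [333.2, 276.8, 346.2, 322.6] med [513. -32.  30.] rect [516. -32.] [84. 24.] 3.7 z95 34.0
cup_rest 0.95
[... 1243 characters left out ...]
.] rect [513. -27.] [ 81. 175.] 7.4 z95 47.0
cup_rest 0.64 [242.5, 215.2, 292.8, 276.9] med [506.  30.  19.] rect [509.  22.] [ 87. 351.] 5.2 z95 41.0
fork_rest 0.87 [247.9, 207.1, 288.6, 223.3] med [498. 183.  28.] rect [489. 949.] [  79. 1623.] 0.5 z95 43.0
fork_rest 0.71 [243.1, 215.2, 294.5, 272.7] med [506.  28.  20.] rect [510.  15.] [ 80. 337.] 4.6 z95 40.0
fork_rest 0.16 [259.7, 270.4, 276.0, 285.3] med [ 526. -159.   46.] rect [ 526. -162.] [18. 34.] 10.8 z95 51.0
vial_a_mid 0.65 [258.8, 268.4, 275.9, 298.1] med [ 527. -158.   45.] rect [ 524. -162.] [18. 35.] 1.0 z95 51.0
vial_b_mid 0.71 [382.4, 280.7, 400.5, 322.0] med [ 692. -213.   30.] rect [ 690. -222.] [87. 18.] 77.0 z95 52.0
```

View pics/top0.png

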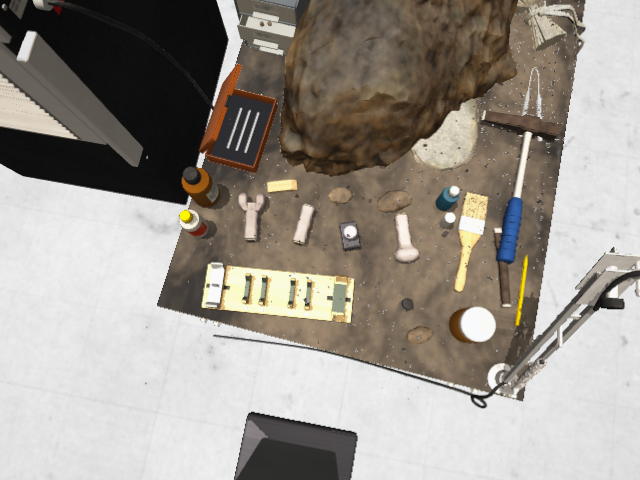

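View pics/side0.png

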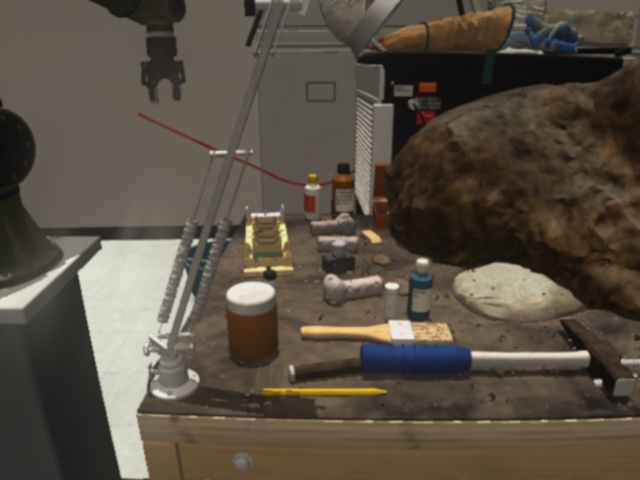

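The top view shows the cradle along world y, with the fork at its +y end (px 214,285) and the cup at its −y end (px 340,300). The knuckle (250,217), shaft (304,224), weight (349,236) and ball piece (404,238, ball towards the robot) lie along x. The vials are at (408,303) black cap and (449,220) white cap. The side view agrees with this. Next I check the tool orientation, the wrist camera geometry and the rock's edge.

Run:
```python
from h import *
from scipy.spatial.transform import Rotation as R
s=get_state(); print(s); q=s['tool_rot']; r=R.from_quat([q[1],q[2],q[3],q[0]]); print(r.as_matrix().round(3))
c=camera_info('wrist'); Rc=cv2.Rodrigues(np.array(c['rvec']))[0]; pos=-Rc.T@np.array(c['tvec']).ravel(); print('cam',pos,Rc.round(2), c['fx'])
print('cam in tool',r.inv().apply(pos-np.array(s['tcp_pos'])))
im,d=get_image('top'); P=cloud('top',d)
m=(d>0)&(P[...,2]>70)&(P[...,0]>300)&(P[...,0]<1000)&(abs(P[...,1])<500); q=P[m]
for y in range(-300,320,40):
    k=q[abs(q[:,1]-y)<20]
    if len(k): i=k[:,0].argmin(); print(y,k[i].round(), [(z,k[k[:,2]>z][:,0].min().round()) for z in (150,250) if (k[:,2]>z).any()])
```

```text
{'time_s': 1.0, 'qpos': array([ 1.08043553e+00,  2.99884973e-01,  1.52100943e+00, -4.54048696e-05,
        1.32073200e+00, -6.66019833e-02]), 'qd': array([-0.00101645,  0.00101094, -0.00041826, -0.00123694,  0.00141367,
        0.0003356 ]), 'effort': array([ 2.91414937e-03, -5.43353927e+01, -3.61982954e+01, -3.01126761e-05,
        6.09765557e-04, -3.52123766e-05]), 'tcp_pos': array([226.15687876, 501.32810424, 256.28483336]), 'tool_rot': array([ 1.65091239e-05,  2.10292154e-01,  9.77638588e-01, -2.22743311e-05]), 'force': array([0.2010768 , 0.29012343, 0.04503166]), 'wrist_torque': array([ 0.03685677,  0.0491138 , -0.02930982]), 'finger_force': 0.0, 'gripper_width': 1.0006900839498638}
[[-0.912  0.411  0.   ]
 [ 0.411  0.912 -0.   ]
 [-0.    -0.    -1.   ]]
cam [156.91089933 531.01269529 373.86622407] [[ 0.41  0.91 -0.  ]
 [ 0.87 -0.39  0.3 ]
 [ 0.27 -0.12 -0.95]] 388.00474249397314
cam in tool [  75.3222753    -1.4177081  -117.58447602]
-300 [ 456. -320.  136.] [(150, np.float64(460.0)), (250, np.float64(483.0))]
-260 [ 480. -267.   76.] []
-220 [ 505. -240.   75.] [(150, np.float64(972.0))]
-180 [ 653. -196.   72.] [(150, np.float64(881.0))]
-140 [ 799. -120.  143.] [(150, np.float64(805.0))]
-100 [752. -80. 124.] [(150, np.float64(770.0)), (250, np.float64(938.0))]
-60 [737. -40. 116.] [(150, np.float64(759.0)), (250, np.float64(826.0))]
-20 [732.  -1.  75.] [(150, np.float64(743.0)), (250, np.float64(811.0))]
20 [727.  22.  71.] [(150, np.float64(728.0)), (250, np.float64(808.0))]
60 [723.  49. 155.] [(150, np.float64(723.0)), (250, np.float64(815.0))]
100 [728.  88. 139.] [(150, np.float64(740.0)), (250, np.float64(835.0))]
140 [755. 121. 127.] [(150, np.float64(805.0))]
180 [963. 197.  71.] [(150, np.float64(995.0))]
220 [592. 240.  71.] [(150, np.float64(998.0))]
260 [581. 259.  70.] []
```

```bash
python3 -m crank '{"grip":[0.55,0.55,0.55,0.55,0.55,0.55,0.55,0.55,0.55,0.55,0.55,0.55,0.55,0.55,0.55,0.55,0.55,0.55,0.55,0.55],"dp":[[1.8,-2.1,0],[1.8,-2.1,0],[1.8,-2.1,0],[1.8,-2.1,0],[1.8,-2.1,0],[1.8,-2.1,0],[1.8,-2.1,0],[1.8,-2.1,0],[1.8,-2.1,0],[1.8,-2.1,0],[1.8,-2.1,0],[1.8,-2.1,0],[1.8,-2.1,0],[1.8,-2.1,0],[1.8,-2.1,0],[1.8,-2.1,0],[1.8,-2.1,0],[1.8,-2.1,0],[1.8,-2.1,0],[1.8,-2.1,0]],"turn":[[0,0,-0.1235],[0,0,-0.1235],[0,0,-0.1235],[0,0,-0.1235],[0,0,-0.1235],[0,0,-0.1235],[0,0,-0.1235],[0,0,-0.1235],[0,0,-0.1235],[0,0,-0.1235],[0,0,-0.1235],[0,0,-0.1235],[0,0,-0.1235],[0,0,-0.1235],[0,0,-0.1235],[0,0,-0.1235],[0,0,-0.1235],[0,0,-0.1235],[0,0,-0.1235],[0,0,-0.1235]]}' 80
python3 -m crank '{"grip":[0.55,0.55,0.55],"dp":[[1,-1.0,0],[0,-1.0,0],[0,0,0]],"turn":[[0,0,-0.1235],[0,0,-0.1235],[0,0,0]]}'
python3 - <<'E'
from h import *
import cell
info=camera_info('wrist')
im,d=save('wrist','w1.png'); P=cloud('wrist',d,info)
print(get_state()['tcp_pos'])
for n in ['head_piece_mid','shaft_piece_mid','knuckle_piece_mid','saddle_weight_knob','cradle','cup_rest','fork_rest','vial_a_mid','vial_b_mid']:
    for o in outline_of('wrist',n)[:2]:
        m=o['pixels']&(d>0); q=P[m]
        if len(q)<5: continue
        r=cv2.minAreaRect(q[:,:2].astype(np.float32))
        print(n,round(o['p'],2),np.round(o['bbox']),'med',np.median(q,0).round(),'rect',np.round(r[0]),np.round(r[1]),round(r[2],1),'z',np.percentile(q[:,2],[5,95]).round())
np.savez('w1.npz',P=P,im=im,d=d)
E
```

```text
time_s: 2.72
tcp_pos: [586.9, 80.1, 256.3]
tool_rot: [0.0, 0.993, 0.12, 0.0]
force: [0.2, 0.9, -0.3]
gripper_width: 0.55
finger_force: 0.0
time_s: 2.97
tcp_pos: [596.5, 59.7, 255.8]
tool_rot: [0.0, 1.0, -0.003, -0.0]
force: [-0.4, -0.2, 0.3]
gripper_width: 0.551
finger_force: 0.0
[596.1996745   60.74792888 256.03434569]
head_piece_mid 0.82 [513.  89. 574. 198.] med [ 645. -129.   24.] rect [ 645. -136.] [105.  63.] 27.4 z [ 8. 36.]
shaft_piece_mid 0.81 [310. 114. 345. 202.] med [645.  56.  24.] rect [640.  56.] [26. 82.] 85.4 z [18. 25.]
knuckle_piece_mid 0.63 [170. 106. 240. 215.] med [653. 152.  25.] rect [644. 151.] [98. 60.] 29.0 z [14. 33.]
saddle_weight_knob 0.81 [400. 131. 450. 193.] med [640. -29.  26.] rect [638. -36.] [50. 38.] 19.6 z [16. 50.]
cradle 0.87 [166. 240. 438. 335.] med [518.  72.  12.] rect [533.  80.] [152. 287.] 3.7 z [ 9. 39.]
cup_rest 0.87 [400. 244. 435. 335.] med [527. -34.  30.] rect [538. -28.] [163.  42.] 23.5 z [19. 38.]
fork_rest 0.69 [165. 266. 210. 354.] med [500. 187.  30.] rect [498. 195.] [80. 33.] 4.8 z [18. 47.]
vial_a_mid 0.56 [524. 258. 568. 299.] med [ 530. -148.   40.] rect [ 518. -163.] [65. 23.] 57.6 z [ 4. 52.]
vial_b_mid 0.8 [606.  82. 640. 105.] med [ 694. -200.   21.] rect [ 695. -200.] [19. 67.] 0.8 z [ 4. 37.]
```

View pics/w1.png

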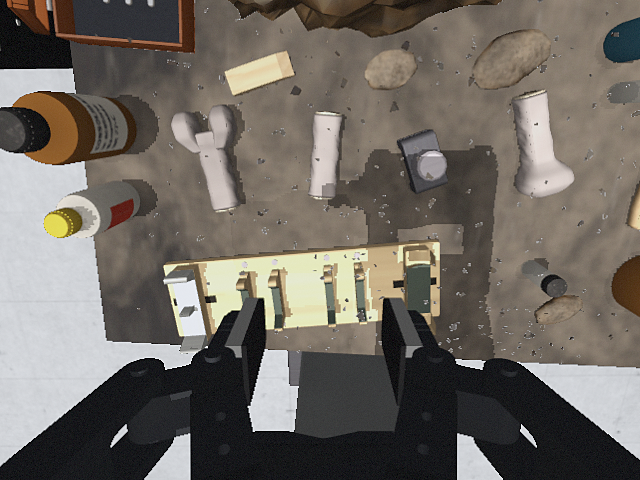

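```bash
cat > fit.py <<'E'
import numpy as np, cv2
def rect(P,box,z0,z1):
    q=P.reshape(-1,3); x0,x1,y0,y1=box
    q=q[(q[:,0]>x0)&(q[:,0]<x1)&(q[:,1]>y0)&(q[:,1]<y1)&(q[:,2]>z0)&(q[:,2]<z1)]
    # density filter
    from scipy.spatial import cKDTree
    t=cKDTree(q[:,:2]); n=np.array([len(a) for a in t.query_ball_point(q[:,:2],5)]); q=q[n>np.median(n)*.25]
    return q, cv2.minAreaRect(q[:,:2].astype(np.float32))
def axis(q,length_dir=None):
    "centreline: bin along principal dir, midpoints of extremes"
    c=q[:,:2].mean(0); u=np.linalg.svd(q[:,:2]-c,full_matrices=False)[2][0]
    if u[0]<0:u=-u
    for _ in range(3):
        n=np.array([-u[1],u[0]]); s=(q[:,:2]-c)@u; w=(q[:,:2]-c)@n
        b=np.arange(s.min(),s.max(),4); m=[(t+2,(np.percentile(w[(s>=t)&(s<t+4)],3)+np.percentile(w[(s>=t)&(s<t+4)],97))/2,np.ptp(w[(s>=t)&(s<t+4)])) for t in b if ((s>=t)&(s<t+4)).sum()>8]
        m=np.array(m); k=m[:,2]<32
        a,b0=np.polyfit(m[k,0],m[k,1],1); c=c+n*b0; u=u+a*n; u/=np.linalg.norm(u)
    s=(q[:,:2]-c)@u
    return c,u,s.min(),s.max(),m
E
python3 - <<'E'
from fit import *; z=np.load('w1.npz'); P=z['P'].copy(); P[z['d']==0]=np.nan; P[235:]=np.where(np.zeros((245,640,1),bool),0,P[235:])
for n,box in dict(head=(585,710,-180,-90),shaft=(585,700,30,90),knuckle=(570,710,105,200)).items():
    q,r=rect(P,box,12,45); c,u,a,b,m=axis(q)
    print(n,'low end',(c+u*a).round(1),'high end',(c+u*b).round(1),'len',round(b-a,1),'ang',np.degrees(np.arctan2(u[1],u[0])).round(1)); print(m[:,2].round().astype(int))
    np.set_printoptions(linewidth=200)
for n,box,z0,z1 in [('bridge',(600,680,-70,0),20,31),('knob',(600,680,-70,0),44,56),('board',(440,570,-80,240),9,16),('boardall',(440,570,-80,240),9,60)]:
    q,r=rect(P,box,z0,z1); print(n,len(q),np.round(r[0],1),np.round(r[1],1),round(r[2],1),np.median(q,0).round(1))
d=P[295:420,200:270].reshape(-1,3); print('Ltip z',np.nanpercentile(d[d[:,2]>150][:,2],[0,.5,1,2]), np.nanmin(d[d[:,2]>150],0))
d=P[295:420,375:450].reshape(-1,3); print('Rtip z',np.nanpercentile(d[d[:,2]>150][:,2],[0,.5,1,2]))
E
```

```text
head low end [ 606.9 -145.8] high end [ 694.5 -120. ] len 91.4 ang 16.4
[25 37 43 43 42 39 35 27 23 24 23 24 22 22 21 22 24 23 23 23 24 23 23]
shaft low end [604.3  58.9] high end [680.5  52.8] len 76.5 ang -4.6
[25 25 24 24 23 24 23 24 24 25 24 23 23 25 24 24 25 25 25]
knuckle low end [594.1 147.3] high end [683.6 162.9] len 90.8 ang 9.9
[24 24 25 24 24 25 24 23 22 23 24 24 24 28 37 42 47 49 50 52 52 50 45]
bridge 1190 [636.4 -33.2] [50.4 30.7] 19.6 [645.6 -28.6  25.7]
knob 722 [636.2 -32.8] [24.4 24.6] 7.7 [636.8 -32.1  48.8]
board 12111 [507.  78.] [ 82.6 275.9] 4.6 [516.4  72.3  11.8]
boardall 18697 [508.9  73.2] [ 87.6 286.3] 4.0 [514.9  74.   12.4]
Ltip z [232.63163113 235.18084482 236.6585107  238.03578046] [585.42416726  72.99946691 232.63163113]
Rtip z [233.0181582  235.25252352 236.45327757 238.42581849]
```

The wrist view shows all the pieces clearly: knuckle (205,160), shaft (325,155), weight (425,160), head (540,145) and cradle (300,285). The fits agree with the given sizes. The cradle centre is about (507,78) with its axis at 94.6°. I take the knuckle first.

```bash
python3 -m crank '{"grip":[0.55,0.55,0.55,0.55,0.55,0.55,0.55,0.55],"dp":[[0.575,1.565,-2.9],[0.575,1.565,-2.9],[0.575,1.565,-2.9],[0.575,1.565,-2.9],[0.575,1.565,-2.9],[0.575,1.565,-2.9],[0,0,0],[0,0,0]],"turn":[[0,0,0.03],[0,0,0.03],[0,0,0.03],[0,0,0.03],[0,0,0.03],[0,0,0.03],[0,0,0],[0,0,0]]}' 80
```

```text
time_s: 4.13
tcp_pos: [630.0, 155.7, 80.8]
tool_rot: [0.0, 0.996, 0.091, -0.001]
force: [0.4, 0.3, 0.8]
gripper_width: 0.547
finger_force: 0.0
```

```bash
python3 -m crank '{"grip":[0.55,0.55,0.55,0.55,0.55,0.25,0.2,0.2,0.2,0.2,0.2,0.2],"dp":[[0.1,-0.2,-1.4],[0,0,-1.4],[0,0,-1.4],[0,0,-0.9],[0,0,0],[0,0,0],[0,0,0],[0,0,0],[0,0,0],[0,0,0],[0,0,0],[0,0,0]],"turn":[[0,0,0],[0,0,0],[0,0,0],[0,0,0],[0,0,0],[0,0,0],[0,0,0],[0,0,0],[0,0,0],[0,0,0],[0,0,0],[0,0,0]]}' 80
```

```text
time_s: 5.13
tcp_pos: [632.1, 153.3, 32.2]
tool_rot: [-0.0, 0.996, 0.09, 0.001]
force: [-1.3, -0.7, 5.4]
gripper_width: 0.252
finger_force: 79.2
```

```bash
python3 -m crank '{"grip":[0.2,0.2,0.2,0.2,0.2,0.2,0.2,0.2,0.2,0.2,0.2,0.2,0.2,0.2,0.2,0.2,0.2,0.2,0.2],"dp":[[0,0,1],[0,0,2.5],[0,0,3],[0,0,3],[0,0,2],[-1.094,0.02,0],[-1.094,0.02,0],[-1.094,0.02,0],[-1.094,0.02,0],[-1.094,0.02,0],[-1.094,0.02,0],[-1.094,0.02,0],[-1.094,0.02,0],[-1.094,0.02,0],[-1.094,0.02,0],[-1.094,0.02,0],[-1.094,0.02,0],[0,0,0],[0,0,0]],"turn":[[0,0,0],[0,0,0],[0,0,0],[0,0,0],[0,0,0],[0,0,0.1225],[0,0,0.1225],[0,0,0.1225],[0,0,0.1225],[0,0,0.1225],[0,0,0.1225],[0,0,0.1225],[0,0,0.1225],[0,0,0.1225],[0,0,0.1225],[0,0,0.1225],[0,0,0.1225],[0,0,0],[0,0,0]]}' 80
cat > look.py <<'E'
from h import *; from fit import *; import sys
info=camera_info('wrist'); im,d=save('wrist',sys.argv[1]+'.png'); P=cloud('wrist',d,info); np.savez(sys.argv[1]+'.npz',P=P,im=im,d=d)
s=get_state(); q=s['tool_rot']; print(s['tcp_pos'],'theta',np.degrees(np.arctan2(q[2]**2-q[1]**2,2*q[1]*q[2])).round(2))
E
python3 look.py w2
```

```text
time_s: 6.72
tcp_pos: [500.5, 155.7, 146.9]
tool_rot: [0.0, 0.68, 0.734, 0.0]
force: [0.2, 0.2, -0.4]
gripper_width: 0.255
finger_force: 78.6
[500.87486044 155.67840691 146.83985056] theta 4.33
```

View pics/w2.png

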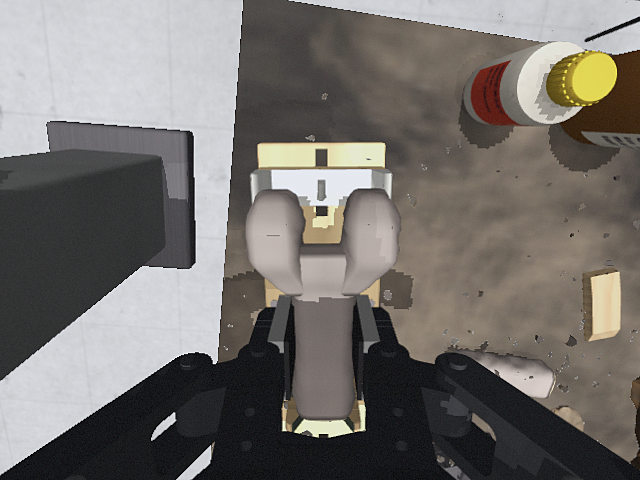

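Knuckle piece held, lobes over the fork (tongue at about px 321,190, groove centre 323). I check tilt and position in the depth data.

```bash
cat > held.py <<'E'
from fit import *; import sys
z=np.load(sys.argv[1]+'.npz'); P=z['P'].copy(); zmin=float(sys.argv[2]); 
P[z['d']==0]=np.nan
im=z['im'].astype(int); br=im.sum(-1); P[br<200]=np.nan
x,y=float(sys.argv[3]),float(sys.argv[4])
q,r=rect(P,(x-29,x+29,y-60,y+60),zmin,zmin+60); k=abs(q[:,0]-x)<6
import numpy as np
print('rect',np.round(r[0],1),np.round(r[1],1),round(r[2],1))
for yy in range(int(y)-55,int(y)+56,10):
    b=q[abs(q[:,1]-yy)<4]
    if len(b)>10: print(yy,'x',np.percentile(b[:,0],[2,98]).round(1),'mid',b[:,0][:].min().round(1)/2+b[:,0].max().round(1)/2,'ztop',np.percentile(b[abs(b[:,0]-np.median(b[:,0]))<6][:,2],80).round(1))
E
python3 held.py w2 105 500 163
python3 - <<'E'
from fit import *
z=np.load('w2.npz');P=z['P'].copy();P[z['d']==0]=np.nan
# fork/board features
q=P[140:215,235:410].reshape(-1,3)
for lo,hi in((9,16),(44,52)):
    k=q[(q[:,2]>lo)&(q[:,2]<hi)]; r=cv2.minAreaRect(k[:,:2].astype(np.float32)); print(lo,len(k),np.round(r[0],1),np.round(r[1],1),round(r[2],1),k.min(0).round(),k.max(0).round())
E
```

```text
rect [500.5 161.2] [52.7 91.2] 4.2
118 x [492.9 514.7] mid 503.04999999999995 ztop 140.1
128 x [491.1 514.6] mid 503.04999999999995 ztop 139.7
138 x [491.7 513.4] mid 501.9 ztop 139.3
148 x [491.3 512.2] mid 501.9 ztop 139.3
158 x [487.9 511. ] mid 500.15 ztop 139.4
168 x [485.9 517.4] mid 500.4 ztop 139.4
178 x [479.6 515.7] mid 497.55 ztop 142.1
188 x [474.8 521. ] mid 497.95000000000005 ztop 142.0
198 x [473.7 521.9] mid 498.25 ztop 146.3
208 x [476.2 519.8] mid 498.0 ztop 141.9
9 3435 [497.2 192.6] [82.  46.8] 4.6 [455. 169.   9.] [537. 219.  16.]
44 557 [497.  193.9] [80.2 17. ] 5.9 [457. 181.  44.] [537. 205.  50.]
```

```bash
python3 -m crank '{"grip":[0.2,0.2,0.2,0.2,0.2,0.2,0.2],"dp":[[0,0.15,-2.5],[0,0,-2.5],[0,0,-1.5],[0,0,-0.9],[0,0,-0.6],[0,0,-0.3],[0,0,0]],"turn":[[0,0,0.006],[0,0,0],[0,0,0],[0,0,0],[0,0,0],[0,0,0],[0,0,0]]}' 80
```

```text
time_s: 7.35
tcp_pos: [500.9, 157.0, 63.6]
tool_rot: [0.0, 0.676, 0.736, 0.0]
force: [0.5, -1.3, -1.1]
gripper_width: 0.254
finger_force: 78.6
```

```bash
python3 -m crank '{"grip":[0.2,0.2,0.3,0.4,0.5,0.55,0.55,0.55,0.55,0.55,0.55,0.55],"dp":[[0,0,-0.15],[0,0,0],[0,0,0],[0,0,0],[0,0,0],[0,0,0],[0,0,1.5],[0,0,3],[0,0,3],[0,0,3],[0,0,0],[0,0,0]],"turn":[[0,0,0],[0,0,0],[0,0,0],[0,0,0],[0,0,0],[0,0,0],[0,0,0],[0,0,0],[0,0,0],[0,0,0],[0,0,0],[0,0,0]]}'
python3 look.py w3; python3 held.py w3 36 500 163
```

```text
time_s: 8.35
tcp_pos: [500.9, 157.3, 168.2]
tool_rot: [0.001, 0.676, 0.737, 0.001]
force: [0.7, -0.0, -1.5]
gripper_width: 0.548
finger_force: 0.0
[500.26897174 157.1465539  166.6698837 ] theta 4.93
rect [500.3 155.1] [ 53.9 102.5] 4.3
108 x [477.9 528.9] mid 503.1 ztop 43.3
118 x [493.4 516.9] mid 504.79999999999995 ztop 55.3
128 x [476.7 515.9] mid 501.05 ztop 54.9
138 x [476.4 527.8] mid 501.85 ztop 54.5
148 x [490.5 513.6] mid 502.0 ztop 54.7
158 x [489.8 512.8] mid 501.5 ztop 54.7
168 x [486.9 512.4] mid 498.75 ztop 55.0
178 x [476.8 516.8] mid 496.95 ztop 57.3
188 x [474.1 522.3] mid 498.0 ztop 57.0
198 x [473.8 522.8] mid 498.3 ztop 53.4
208 x [481.9 520.1] mid 500.9 ztop 57.1
```

Knuckle bedded level (top at z≈55). Before taking the head I check the wrist camera's clearance to the rock.

Run:
```python
from h import *
im,d=get_image('top'); P=cloud('top',d).reshape(-1,3)
w=np.load('w1.npz'); Q=np.vstack([P[d.ravel()>0],w['P'][w['d']>0]])
for nm,t,th in (('head',(654.5,-131.8),-73.6),('shaft-',(642,56),-94.6)):
    a=np.radians(th); tx=np.array([-np.sin(a),np.cos(a)])
    c=np.r_[np.array(t)+75*tx,30+118]; 
    k=Q[(Q[:,2]>60)&(np.linalg.norm(Q-c,axis=1)<150)]; dd=np.linalg.norm(k-c,axis=1); i=dd.argsort()[:3]; print(nm,c,k[i].round(),dd[i].round())
g=Q[(abs(Q[:,0]-655)<75)&(abs(Q[:,1]+132)<75)&(Q[:,2]>45)]; print(len(g), g[:8].round())
```

```text
head [ 726.44854809 -110.62439074  148.        ] [[760. -91. 128.]
 [763. -93. 130.]
 [759. -90. 125.]] [44. 44. 45.]
shaft- [716.75841588  49.98508068 148.        ] [[722.  48. 153.]
 [723.  51. 153.]
 [723.  50. 154.]] [8. 8. 9.]
902 [[ 730. -118.   47.]
 [ 729. -193.   87.]
 [ 728. -195.   88.]
 [ 729. -192.   78.]
 [ 729. -193.   80.]
 [ 728. -194.   84.]
 [ 728. -196.   85.]
 [ 729. -198.   82.]]
```

```bash
python3 -m crank '{"grip":[0.55,0.55,0.55,0.55,0.55,0.55,0.55,0.55,0.55,0.55,0.55,0.55,0.55,0.55],"dp":[[1.268,-2.412,0],[1.268,-2.412,0],[1.268,-2.412,0],[1.268,-2.412,0],[1.268,-2.412,-0.5],[1.268,-2.412,-1],[1.268,-2.412,-1],[1.268,-2.412,-1],[1.268,-2.412,-1],[1.268,-2.412,-1],[1.268,-2.412,-1],[1.268,-2.412,-1],[0,0,0],[0,0,0]],"turn":[[0,0,-0.1142],[0,0,-0.1142],[0,0,-0.1142],[0,0,-0.1142],[0,0,-0.1142],[0,0,-0.1142],[0,0,-0.1142],[0,0,-0.1142],[0,0,-0.1142],[0,0,-0.1142],[0,0,-0.1142],[0,0,-0.1142],[0,0,0],[0,0,0]]}'
```

```text
time_s: 9.62
tcp_pos: [651.7, -133.1, 89.0]
tool_rot: [-0.001, 0.99, 0.142, -0.002]
force: [0.1, -0.3, 0.4]
gripper_width: 0.553
finger_force: 0.0
```

```bash
python3 -m crank '{"grip":[0.55,0.55,0.55,0.55,0.55,0.55,0.25,0.2,0.2,0.2,0.2,0.2,0.2],"dp":[[0.08,0.08,-1.5],[0,0,-1.5],[0,0,-1.2],[0,0,-1],[0,0,-0.6],[0,0,0],[0,0,0],[0,0,0],[0,0,0],[0,0,0],[0,0,0],[0,0,0],[0,0,0]],"turn":[[0,0,0],[0,0,0],[0,0,0],[0,0,0],[0,0,0],[0,0,0],[0,0,0],[0,0,0],[0,0,0],[0,0,0],[0,0,0],[0,0,0],[0,0,0]]}' 80
```

```text
time_s: 10.7
tcp_pos: [653.9, -131.6, 34.9]
tool_rot: [0.0, 0.99, 0.143, 0.001]
force: [-0.6, 0.1, 5.8]
gripper_width: 0.253
finger_force: 79.5
```

```bash
python3 -m crank '{"grip":[0.2,0.2,0.2,0.2,0.2,0.2,0.2,0.2,0.2,0.2,0.2,0.2,0.2,0.2,0.2,0.2,0.2,0.2,0.2],"dp":[[0,0,1],[0,0,2.5],[0,0,3],[0,0,3],[0,0,2],[-1.17,1.069,0],[-1.17,1.069,0],[-1.17,1.069,0],[-1.17,1.069,0],[-1.17,1.069,0],[-1.17,1.069,0],[-1.17,1.069,0],[-1.17,1.069,0],[-1.17,1.069,0],[-1.17,1.069,0],[-1.17,1.069,0],[-1.17,1.069,0],[0,0,0],[0,0,0]],"turn":[[0,0,0],[0,0,0],[0,0,0],[0,0,0],[0,0,0],[0,0,0.1138],[0,0,0.1138],[0,0,0.1138],[0,0,0.1138],[0,0,0.1138],[0,0,0.1138],[0,0,0.1138],[0,0,0.1138],[0,0,0.1138],[0,0,0.1138],[0,0,0.1138],[0,0,0.1138],[0,0,0],[0,0,0]]}' 80
python3 look.py w4; python3 held.py w4 105 514 -7
python3 - <<'E'
from fit import *
z=np.load('w4.npz');P=z['P'].copy();P[z['d']==0]=np.nan
q=P.reshape(-1,3); k=q[(abs(q[:,0]-509)<60)&(q[:,1]>-80)&(q[:,1]<215)&(q[:,2]>48)&(q[:,2]<62)]
for yy in range(100,215,10):
    b=k[abs(k[:,1]-yy)<5]
    if len(b)>10: print(yy,len(b),b[:,0].min().round(),b[:,0].max().round(),np.median(b[:,2]).round(1))
E
```

```text
time_s: 12.28
tcp_pos: [513.0, -3.0, 149.5]
tool_rot: [0.0, 0.678, 0.735, 0.0]
force: [0.4, -0.6, -1.1]
gripper_width: 0.258
finger_force: 78.7
[513.31096635  -3.3948478  149.37864508] theta 4.51
rect [513.6  -2.6] [34.8 80.6] 6.2
-42 x [501.5 529.8] mid 516.35 ztop 150.6
-32 x [501.6 530.6] mid 515.9 ztop 148.3
-22 x [504.1 526.4] mid 515.45 ztop 140.6
-12 x [503.8 524.5] mid 515.0 ztop 139.4
-2 x [503.  523.7] mid 511.84999999999997 ztop 139.2
8 x [495.9 529.6] mid 512.75 ztop 139.2
18 x [499.9 522.8] mid 511.35 ztop 139.2
28 x [499.1 523.1] mid 510.79999999999995 ztop 139.7
38 x [499.3 521.7] mid 510.45000000000005 ztop 139.4
100 57 483.0 488.0 56.1
110 97 495.0 510.0 50.1
120 1124 492.0 517.0 54.1
130 201 493.0 544.0 53.2
```

View pics/w4.png

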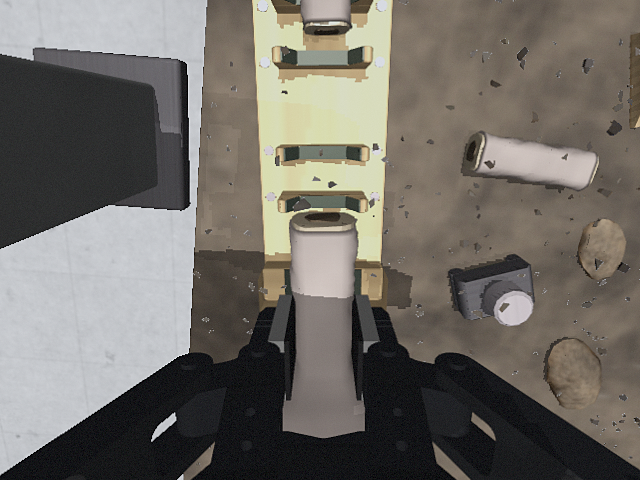

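Head held level and in line over the cup, with its break at y≈38 as wanted and the knuckle's break visible at px (327,25). Lowering.

```bash
python3 -m crank '{"grip":[0.2,0.2,0.2,0.2,0.2,0.2,0.2,0.2],"dp":[[0,0,-2.5],[0,0,-2.5],[0,0,-1.5],[0,0,-0.9],[0,0,-0.6],[0,0,-0.4],[0,0,0],[0,0,0]],"turn":[[0,0,0],[0,0,0],[0,0,0],[0,0,0],[0,0,0],[0,0,0],[0,0,0],[0,0,0]]}' 80
```

```text
time_s: 13.0
tcp_pos: [513.5, -3.4, 65.5]
tool_rot: [0.001, 0.678, 0.735, 0.0]
force: [1.0, 0.1, -1.1]
gripper_width: 0.252
finger_force: 78.7
```

```bash
python3 -m crank '{"grip":[0.2,0.3,0.4,0.5,0.55,0.55,0.55,0.55,0.55,0.55,0.55],"dp":[[0,0,-0.1],[0,0,0],[0,0,0],[0,0,0],[0,0,0],[0,0,1.5],[0,0,3],[0,0,3],[0,0,3],[0,0,0],[0,0,0]],"turn":[[0,0,0],[0,0,0],[0,0,0],[0,0,0],[0,0,0],[0,0,0],[0,0,0],[0,0,0],[0,0,0],[0,0,0],[0,0,0]]}'
python3 look.py w5; python3 held.py w5 48 514 -7
python3 - <<'E'
from fit import *
z=np.load('w5.npz');P=z['P'].copy();P[z['d']==0]=np.nan
q=P.reshape(-1,3); k=q[(abs(q[:,0]-509)<11)&(q[:,1]>0)&(q[:,1]<215)&(q[:,2]>50)&(q[:,2]<62)]
s=np.sort(k[:,1]); g=np.diff(s); i=g.argmax(); print('break faces y',s[i],s[i+1])
P[z['im'].astype(int).sum(-1)<120]=np.nan
q,r=rect(P,(585,700,30,90),12,45); c,u,a,b,m=axis(q); print('shaft',(c+u*(a+b)/2).round(1),b-a,np.degrees(np.arctan2(u[1],u[0])))
E
```

```text
time_s: 13.92
tcp_pos: [513.5, -3.2, 170.1]
tool_rot: [0.001, 0.678, 0.735, 0.001]
force: [0.0, -0.3, 0.1]
gripper_width: 0.552
finger_force: 0.0
[512.86644819  -3.21489626 168.68226791] theta 4.65
rect [516.  -14.7] [107.1  51.1] 84.3
-62 x [485.5 490.2] mid 487.75 ztop 51.5
-52 x [501.4 528.4] mid 514.45 ztop 63.8
-42 x [496.1 537.4] mid 517.0 ztop 66.3
-32 x [499.1 537.2] mid 518.1 ztop 63.6
-22 x [504.7 528.4] mid 517.3 ztop 55.7
-12 x [503.6 528.1] mid 516.2 ztop 54.7
-2 x [503.8 525.3] mid 514.85 ztop 54.5
8 x [502.2 524.4] mid 513.4000000000001 ztop 54.6
18 x [497.9 523.4] mid 509.4 ztop 54.7
28 x [498.  523.4] mid 510.0 ztop 55.2
38 x [501.4 522. ] mid 511.7 ztop 54.7
break faces y 54.986203432573056 114.42381292605168
shaft [641.8  56.5] 77.24076849796921 -4.456470860182935
```

```bash
python3 -m crank '{"grip":[0.55,0.55,0.55,0.55,0.55,0.55,0.55,0.55,0.55,0.55,0.55,0.55,0.55,0.55],"dp":[[1.075,0.495,0],[1.075,0.495,0],[1.075,0.495,0],[1.075,0.495,0],[1.075,0.495,0],[1.075,0.495,-1.2],[1.075,0.495,-1.2],[1.075,0.495,-1.2],[1.075,0.495,-1.2],[1.075,0.495,-1.2],[1.075,0.495,-1.2],[1.075,0.495,-1.2],[0,0,0],[0,0,0]],"turn":[[0,0,0.1175],[0,0,0.1175],[0,0,0.1175],[0,0,0.1175],[0,0,0.1175],[0,0,0.1175],[0,0,0.1175],[0,0,0.1175],[0,0,0.1175],[0,0,0.1175],[0,0,0.1175],[0,0,0.1175],[0,0,0],[0,0,0]]}'
python3 - <<'E'
from fit import *
z=np.load('w5.npz');P=z['P'].copy();P[z['d']==0]=np.nan
q=P.reshape(-1,3)
k=q[(abs(q[:,0]-509)<11)&(q[:,1]>30)&(q[:,1]<125)&(q[:,2]>44)]
h=np.histogram(k[:,1],np.arange(30,126,1))
print(list(zip(h[1].astype(int),h[0])))
E
```

```text
time_s: 15.13
tcp_pos: [641.0, 56.2, 82.7]
tool_rot: [-0.002, 0.041, 0.999, -0.0]
force: [-1.3, -0.0, 0.7]
gripper_width: 0.549
finger_force: 0.0
[(np.int64(30), np.int64(58)), (np.int64(31), np.int64(54)), (np.int64(32), np.int64(57)), (np.int64(33), np.int64(55)), (np.int64(34), np.int64(59)), (np.int64(35), np.int64(74)), (np.int64(36), np.int64(66)), (np.int64(37), np.int64(24)), (np.int64(38), np.int64(16)), (np.int64(39), np.int64(11)), (np.int64(40), np.int64(2)), (np.int64(41), np.int64(0)), (np.int64(42), np.int64(0)), (np.int64(43), np.int64(0)), (np.int64(44), np.int64(0)), (np.int64(45), np.int64(0)), (np.int64(46), np.int64(0)), (np.int64(47), np.int64(0)), (np.int64(48), np.int64(0)), (np.int64(49), np.int64(0)), (np.int64(50), np.int64(0)), (np.int64(51), np.int64(1)), (np.int64(52), np.int64(3)), (np.int64(53), np.int64(7)), (np.int64(54), np.int64(8)), (np.int64(55), np.int64(4)), (np.int64(56), np.int64(0)), (np.int64(57), np.int64(0)), (np.int64(58), np.int64(0)), (np.int64(59), np.int64(0)), (np.int64(60), np.int64(0)), (np.int64(61), np.int64(0)), (np.int64(62), 
[... 1149 characters left out ...]
p.int64(102), np.int64(0)), (np.int64(103), np.int64(0)), (np.int64(104), np.int64(0)), (np.int64(105), np.int64(0)), (np.int64(106), np.int64(0)), (np.int64(107), np.int64(0)), (np.int64(108), np.int64(0)), (np.int64(109), np.int64(0)), (np.int64(110), np.int64(0)), (np.int64(111), np.int64(0)), (np.int64(112), np.int64(0)), (np.int64(113), np.int64(12)), (np.int64(114), np.int64(96)), (np.int64(115), np.int64(103)), (np.int64(116), np.int64(82)), (np.int64(117), np.int64(83)), (np.int64(118), np.int64(75)), (np.int64(119), np.int64(77)), (np.int64(120), np.int64(68)), (np.int64(121), np.int64(77)), (np.int64(122), np.int64(75)), (np.int64(123), np.int64(73)), (np.int64(124), np.int64(67))]
```

```bash
python3 -m crank '{"grip":[0.55,0.55,0.55,0.55,0.55,0.55,0.25,0.2,0.2,0.2,0.2,0.2,0.2,0.2,0.2,0.2,0.2,0.2],"dp":[[0.1,0,-1.5],[0,0,-1.5],[0,0,-1.2],[0,0,-0.9],[0,0,0],[0,0,0],[0,0,0],[0,0,0],[0,0,0],[0,0,0],[0,0,0],[0,0,0],[0,0,0],[0,0,1],[0,0,2.5],[0,0,3],[0,0,3],[0,0,2]],"turn":[[0,0,0],[0,0,0],[0,0,0],[0,0,0],[0,0,0],[0,0,0],[0,0,0],[0,0,0],[0,0,0],[0,0,0],[0,0,0],[0,0,0],[0,0,0],[0,0,0],[0,0,0],[0,0,0],[0,0,0],[0,0,0]]}' 80
```

```text
time_s: 16.63
tcp_pos: [643.5, 56.3, 152.8]
tool_rot: [0.002, 0.04, 0.999, 0.0]
force: [0.8, -0.3, -0.9]
gripper_width: 0.26
finger_force: 78.8
```

```bash
python3 -m crank '{"grip":[0.2,0.2,0.2,0.2,0.2,0.2,0.2,0.2,0.2,0.2,0.2,0.2,0.2,0.2],"dp":[[-1.137,0.18,0],[-1.137,0.18,0],[-1.137,0.18,0],[-1.137,0.18,0],[-1.137,0.18,0],[-1.137,0.18,0],[-1.137,0.18,0],[-1.137,0.18,0],[-1.137,0.18,0],[-1.137,0.18,0],[-1.137,0.18,0],[-1.137,0.18,0],[0,0,0],[0,0,0]],"turn":[[0,0,-0.1175],[0,0,-0.1175],[0,0,-0.1175],[0,0,-0.1175],[0,0,-0.1175],[0,0,-0.1175],[0,0,-0.1175],[0,0,-0.1175],[0,0,-0.1175],[0,0,-0.1175],[0,0,-0.1175],[0,0,-0.1175],[0,0,0],[0,0,0]]}'
python3 look.py w6; python3 held.py w6 105 507 78
python3 - <<'E'
from fit import *
z=np.load('w6.npz');P=z['P'].copy();P[z['d']==0]=np.nan
q=P.reshape(-1,3)
k=q[(abs(q[:,0]-504)<11)&(q[:,1]>20)&(q[:,1]<225)]
for zl,zh in((46,62),(105,145)):
    s=k[(k[:,2]>zl)&(k[:,2]<zh)][:,1]
    if len(s): h=np.histogram(s,np.arange(20,226,2)); print(zl,[(int(a),int(b)) for a,b in zip(h[1],h[0]) if b>3])
E
```

```text
time_s: 17.8
tcp_pos: [506.7, 77.9, 149.6]
tool_rot: [0.0, 0.677, 0.736, 0.0]
force: [0.5, 0.4, -0.7]
gripper_width: 0.261
finger_force: 78.8
[507.02294105  77.77587788 149.47063526] theta 4.88
rect [506.  79.] [77.3 35. ] 87.0
43 x [497.2 520.5] mid 509.25 ztop 139.7
53 x [498.1 521. ] mid 509.6 ztop 139.5
63 x [497.7 519.5] mid 508.15 ztop 139.3
73 x [497.  517.7] mid 507.29999999999995 ztop 139.2
83 x [489.2 519.2] mid 504.9 ztop 138.8
93 x [495.2 517.7] mid 508.6 ztop 139.4
103 x [493.2 515.8] mid 504.6 ztop 139.5
113 x [493.  516.5] mid 504.75 ztop 139.7
46 [(114, 38), (116, 123), (118, 149), (120, 140), (122, 151), (124, 148), (126, 142), (128, 154), (130, 146), (132, 156), (134, 150), (136, 149), (138, 153), (140, 160), (142, 158), (144, 155), (146, 153), (148, 150), (150, 147), (152, 146), (154, 150), (156, 153), (158, 154), (160, 160), (162, 159), (164, 160), (166, 157), (168, 155), (170, 175), (172, 191), (174, 200), (176, 195), (178, 202), (180, 202), (182, 185), (184, 154), (186, 69), (188, 41), (190, 44), (192, 37), (194, 38), (196, 42), (198, 52), (200, 78), (202, 64), (204, 43), (206, 14)]
105 [(40, 51), (42, 172), (44, 194), (46, 195), (48, 190), (50, 184), (52, 191), (54, 205), (56, 180), (58, 212), (60, 210), (62, 203), (64, 214), (66, 218), (68, 211), (70, 231), (72, 229), (74, 228), (76, 256), (78, 246), (80, 248), (82, 269), (84, 342), (86, 309), (88, 258), (90, 265), (92, 271), (94, 283), (96, 291), (98, 304), (100, 306), (102, 315), (104, 307), (106, 316), (108, 328), (110, 335), (112, 351), (114, 603), (116, 638)]
```

View pics/w6.png

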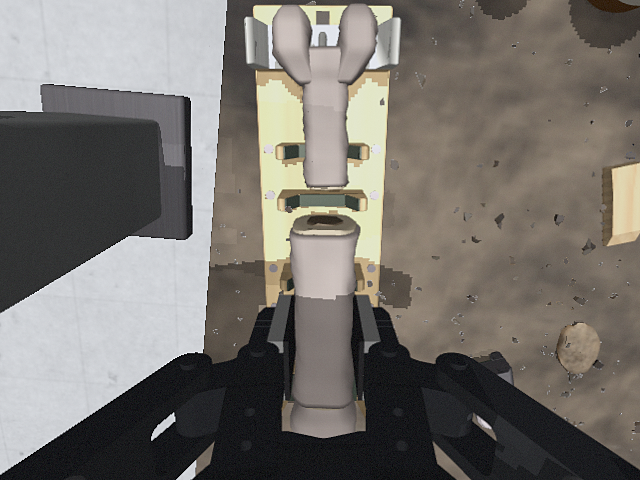

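Shaft held level over the middle. Its measured ends (y≈41–117, px 325,225 near end) leave almost no play against the head (39) and knuckle (115.5, px 325,185). I park the shaft on the table, move the knuckle about 4 mm outward, then bring the shaft back.

```bash
python3 -m crank '{"grip":[0.2,0.2,0.2,0.2,0.2,0.2,0.2,0.2,0.2,0.2,0.2,0.2],"dp":[[3.1,0,0],[3.1,0,0],[3.1,0,0],[0,0,-2.5],[0,0,-2.5],[0,0,-2.5],[0,0,-2],[0,0,-1],[0,0,-0.5],[0,0,-0.3],[0,0,0],[0,0,0]],"turn":[[0,0,0],[0,0,0],[0,0,0],[0,0,0],[0,0,0],[0,0,0],[0,0,0],[0,0,0],[0,0,0],[0,0,0],[0,0,0],[0,0,0]]}'
```

```text
time_s: 18.85
tcp_pos: [600.1, 77.8, 36.9]
tool_rot: [0.001, 0.678, 0.735, 0.001]
force: [0.1, -0.3, -0.7]
gripper_width: 0.26
finger_force: 78.9
```

```bash
python3 -m crank '{"grip":[0.2,0.35,0.5,0.55,0.55,0.55,0.55,0.55,0.55,0.55,0.55,0.55,0.55,0.55,0.55],"dp":[[0,0,-0.12],[0,0,0],[0,0,0],[0,0,0],[0,0,1.5],[0,0,3],[0,0,3],[0,0,2.5],[-2.48,1.925,0],[-2.48,1.925,0],[-2.48,1.925,0],[-2.48,1.925,0],[0,0,-1],[0,0,0],[0,0,0]],"turn":[[0,0,0],[0,0,0],[0,0,0],[0,0,0],[0,0,0],[0,0,0],[0,0,0],[0,0,0],[0,0,0],[0,0,0],[0,0,0],[0,0,0],[0,0,0],[0,0,0],[0,0,0]]}'
```

```text
time_s: 20.1
tcp_pos: [500.7, 154.6, 124.6]
tool_rot: [0.0, 0.678, 0.735, -0.0]
force: [-0.2, 0.3, 0.1]
gripper_width: 0.551
finger_force: 0.0
```

```bash
python3 -m crank '{"grip":[0.55,0.55,0.55,0.55,0.55,0.25,0.2,0.2,0.2,0.2,0.2,0.2,0.2],"dp":[[0,0,-2.5],[0,0,-2.2],[0,0,-1],[0,0,-0.4],[0,0,0],[0,0,0],[0,0,0],[0,0,0],[0,0,0],[0,0,0],[0,0,0.3],[-0.03,0.4,0],[0,0,0]],"turn":[[0,0,0],[0,0,0],[0,0,0],[0,0,0],[0,0,0],[0,0,0],[0,0,0],[0,0,0],[0,0,0],[0,0,0],[0,0,0],[0,0,0],[0,0,0]]}'
```

```text
time_s: 21.18
tcp_pos: [500.4, 158.3, 67.3]
tool_rot: [0.001, 0.678, 0.735, -0.0]
force: [1.9, -10.9, 1.8]
gripper_width: 0.253
finger_force: 78.8
```

```bash
python3 -m crank '{"grip":[0.2,0.2,0.3,0.4,0.5,0.55,0.55,0.55,0.55,0.55,0.55,0.55,0.55,0.55,0.55,0.55],"dp":[[0,0,-0.3],[0,0,0],[0,0,0],[0,0,0],[0,0,0],[0,0,0],[0,0,1.5],[0,0,3],[0,0,3],[0,0,2.5],[2.48,-2.025,0],[2.48,-2.025,0],[2.48,-2.025,0],[2.48,-2.025,0],[0,0,0],[0,0,0]],"turn":[[0,0,0],[0,0,0],[0,0,0],[0,0,0],[0,0,0],[0,0,0],[0,0,0],[0,0,0],[0,0,0],[0,0,0],[0,0,0],[0,0,0],[0,0,0],[0,0,0],[0,0,0],[0,0,0]]}'
python3 look.py w7
python3 - <<'E'
from fit import *
z=np.load('w7.npz');P=z['P'].copy();P[z['d']==0]=np.nan
q=P.reshape(-1,3)
k=q[(abs(q[:,0]-504)<11)&(q[:,1]>20)&(q[:,1]<225)&(q[:,2]>46)&(q[:,2]<62)]
h=np.histogram(k[:,1],np.arange(20,226,1)); print([(int(a),int(b)) for a,b in zip(h[1],h[0]) if b>3 and a<122])
P[z['im'].astype(int).sum(-1)<120]=np.nan
q,r=rect(P,(570,630,30,125),15,45); print(np.round(r[0],1),np.round(r[1],1),r[2])
E
```

```text
time_s: 22.52
tcp_pos: [599.6, 76.9, 162.9]
tool_rot: [-0.0, 0.678, 0.735, -0.0]
force: [-0.5, 0.8, -1.1]
gripper_width: 0.553
finger_force: 0.0
[598.97513084  77.72673368 163.0019884 ] theta 4.62
[(20, 38), (21, 34), (22, 44), (23, 36), (24, 36), (25, 35), (26, 36), (27, 33), (28, 28), (29, 27), (30, 24), (31, 27), (32, 27), (33, 44), (34, 36), (35, 81), (36, 55), (37, 14), (38, 15), (39, 7), (40, 6), (53, 6), (54, 5), (55, 5), (115, 16), (116, 53), (117, 55), (118, 63), (119, 53), (120, 66), (121, 62)]
[601.2  79. ] [25.8 76.2] 3.738131046295166
```

```bash
python3 -m crank '{"grip":[0.55,0.55,0.55,0.55,0.55,0.55],"dp":[[-2.15,-1.975,0],[-2.15,-1.975,0],[-2.15,-1.975,0],[-2.1,-1.975,0],[0,0,0],[0,0,0]],"turn":[[0,0,0],[0,0,0],[0,0,0],[0,0,0],[0,0,0],[0,0,0]]}'
python3 look.py w8
python3 - <<'E'
from fit import *
z=np.load('w8.npz');P=z['P'].copy();P[z['d']==0]=np.nan
q=P.reshape(-1,3)
k=q[(abs(q[:,0]-509)<11)&(q[:,1]>20)&(q[:,1]<225)&(q[:,2]>46)&(q[:,2]<62)]
h=np.histogram(k[:,1],np.arange(20,226,1)); print([(int(a),int(b)) for a,b in zip(h[1],h[0]) if b>3 and 33<a<122])
E
python3 - <<'E'
import cv2; im=cv2.imread('pics/w8.png'); cv2.imwrite('pics/w8c.png',cv2.resize(im[0:320,200:440],None,fx=1.8,fy=1.8))
E
```

```text
time_s: 23.07
tcp_pos: [512.9, -1.0, 164.1]
tool_rot: [0.0, 0.678, 0.735, 0.0]
force: [0.8, 0.3, 0.0]
gripper_width: 0.55
finger_force: 0.0
[513.58227756  -0.58730923 164.0672577 ] theta 4.67
[(34, 64), (35, 77), (36, 73), (37, 21), (38, 20), (39, 8), (40, 6), (52, 4), (53, 7), (54, 8), (55, 4), (113, 4), (114, 67), (115, 94), (116, 92), (117, 80), (118, 78), (119, 78), (120, 80), (121, 79)]
```

View pics/w8c.png

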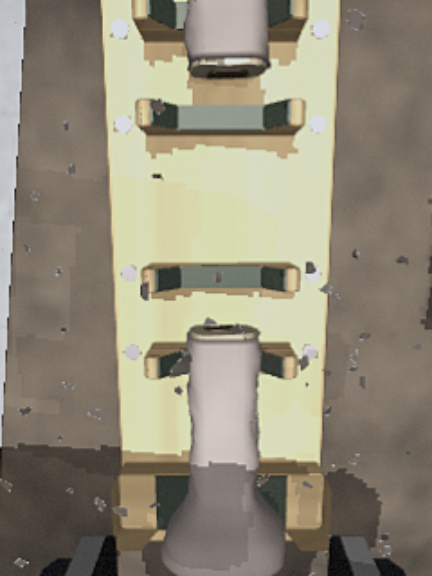

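The crop shows the head's break (px 222,330) and the knuckle's break (228,68) between the saddles, near their nominal places. The knuckle did not move out because the tongue blocks it. I shift the head about 5 mm outward instead, which is within tolerance.

```bash
python3 -m crank '{"grip":[0.55,0.55,0.55,0.55,0.55,0.55,0.25,0.2,0.2,0.2,0.2,0.2,0.2,0.2,0.2],"dp":[[0,-0.2,-3],[0,0,-3],[0,0,-2.2],[0,0,-1.2],[0,0,-0.6],[0,0,0],[0,0,0],[0,0,0],[0,0,0],[0,0,0],[0,0,0],[0,0,0.3],[0.02,-0.25,0],[0.02,-0.25,0],[0,0,0]],"turn":[[0,0,0],[0,0,0],[0,0,0],[0,0,0],[0,0,0],[0,0,0],[0,0,0],[0,0,0],[0,0,0],[0,0,0],[0,0,0],[0,0,0],[0,0,0],[0,0,0],[0,0,0]]}'
```

```text
time_s: 24.37
tcp_pos: [514.1, -8.7, 66.7]
tool_rot: [0.0, 0.678, 0.735, 0.0]
force: [0.1, 1.2, -0.5]
gripper_width: 0.249
finger_force: 78.6
```

```bash
python3 -m crank '{"grip":[0.2,0.2,0.3,0.4,0.5,0.55,0.55,0.55,0.55,0.55,0.55,0.55],"dp":[[0,0,-0.3],[0,0,0],[0,0,0],[0,0,0],[0,0,0],[0,0,0],[0,0,1.5],[0,0.1,3],[0,0.2,3],[0,0.2,2.5],[0,0,0],[0,0,0]],"turn":[[0,0,0],[0,0,0],[0,0,0],[0,0,0],[0,0,0],[0,0,0],[0,0,0],[0,0,0],[0,0,0],[0,0,0],[0,0,0],[0,0,0]]}'
python3 look.py w9; python3 held.py w9 48 514 -12;python3 - <<'E'
from fit import *
z=np.load('w9.npz');P=z['P'].copy();P[z['d']==0]=np.nan
q=P.reshape(-1,3)
k=q[(abs(q[:,0]-509)<11)&(q[:,1]>20)&(q[:,1]<225)&(q[:,2]>46)&(q[:,2]<62)]
h=np.histogram(k[:,1],np.arange(20,226,1)); print([(int(a),int(b)) for a,b in zip(h[1],h[0]) if b>3 and 25<a<122])
# saddles
k=q[(q[:,2]>38)&(q[:,2]<46)&(abs(q[:,0]-(507-.08*(q[:,1]-78)))>15)&(abs(q[:,0]-(507-.08*(q[:,1]-78)))<24)&(q[:,1]>10)&(q[:,1]<150)]
h=np.histogram(k[:,1],np.arange(10,150,2)); print([(int(a),int(b)) for a,b in zip(h[1],h[0]) if b>3])
E
```

```text
time_s: 25.37
tcp_pos: [514.5, -3.2, 164.4]
tool_rot: [0.001, 0.678, 0.735, 0.001]
force: [0.2, -0.2, -0.6]
gripper_width: 0.553
finger_force: 0.0
[513.91823094  -3.19706106 163.13460251] theta 4.66
rect [504.  -14.8] [58.4 93.1] 12.5
-67 x [485.4 489.9] mid 487.65 ztop 51.3
-57 x [500.6 529.4] mid 509.29999999999995 ztop 64.1
-47 x [496.5 537.9] mid 517.2 ztop 66.1
-37 x [499.7 537.6] mid 518.55 ztop 63.0
-27 x [505.5 528.3] mid 517.0999999999999 ztop 55.5
-17 x [504.4 527. ] mid 515.75 ztop 54.7
-7 x [504.6 526.4] mid 516.95 ztop 54.6
3 x [503.2 525.1] mid 514.1 ztop 54.6
13 x [502.2 524.7] mid 513.55 ztop 54.8
23 x [495.6 524.4] mid 509.75 ztop 55.1
33 x [502.7 523.3] mid 513.05 ztop 54.5
[(26, 64), (27, 55), (28, 63), (29, 59), (30, 77), (31, 35), (35, 6), (36, 10), (37, 15), (38, 16), (39, 11), (53, 6), (54, 7), (55, 4), (113, 5), (114, 64), (115, 96), (116, 95), (117, 81), (118, 82), (119, 76), (120, 80), (121, 78)]
[(16, 15), (18, 25), (20, 48), (22, 57), (24, 51), (26, 30), (28, 14), (46, 17), (48, 26), (50, 65), (52, 68), (54, 47), (56, 36), (58, 9), (98, 30), (100, 37), (102, 67), (104, 52), (106, 41), (108, 35), (128, 43), (130, 50), (132, 51), (134, 15)]
```

```bash
python3 -m crank '{"grip":[0.55,0.55,0.55,0.55,0.55,0.55,0.55,0.55,0.55,0.55,0.25,0.2,0.2,0.2,0.2,0.2],"dp":[[2.17,2.05,0],[2.17,2.05,0],[2.17,2.05,0],[2.17,2.05,0],[0,0,-3.5],[0,0,-3.5],[0,0,-3],[0,0,-2],[0,0,-0.8],[0,0,0],[0,0,0],[0,0,0],[0,0,0],[0,0,0],[0,0,0],[0,0,0]],"turn":[[0,0,0],[0,0,0],[0,0,0],[0,0,0],[0,0,0],[0,0,0],[0,0,0],[0,0,0],[0,0,0],[0,0,0],[0,0,0],[0,0,0],[0,0,0],[0,0,0],[0,0,0],[0,0,0]]}' 80
```

```text
time_s: 26.75
tcp_pos: [601.7, 78.8, 37.2]
tool_rot: [0.001, 0.678, 0.735, 0.001]
force: [-1.7, -0.9, 6.9]
gripper_width: 0.256
finger_force: 79.5
```

```bash
python3 -m crank '{"grip":[0.2,0.2,0.2,0.2,0.2,0.2,0.2,0.2,0.2,0.2],"dp":[[0,0,1],[0,0,2.5],[0,0,3],[0,0,3],[0,0,1.5],[-3.15,-0.16,0],[-3.15,-0.16,0],[-3.14,-0.16,0],[0,0,0],[0,0,0]],"turn":[[0,0,0],[0,0,0],[0,0,0],[0,0,0],[0,0,0],[0,0,0],[0,0,0],[0,0,0],[0,0,0],[0,0,0]]}'
python3 look.py w10; python3 held.py w10 105 507 74
python3 - <<'E'
from fit import *
z=np.load('w10.npz');P=z['P'].copy();P[z['d']==0]=np.nan
q=P.reshape(-1,3)
k=q[(abs(q[:,0]-505)<11)&(q[:,1]>20)&(q[:,1]<225)]
for zl,zh in((46,62),(105,145)):
    s=k[(k[:,2]>zl)&(k[:,2]<zh)][:,1]
    h=np.histogram(s,np.arange(20,226,1)); print(zl,[(int(a),int(b)) for a,b in zip(h[1],h[0]) if b>3 and (a<50 or 100<a<125)])
E
```

```text
time_s: 27.58
tcp_pos: [505.9, 74.0, 146.9]
tool_rot: [0.0, 0.678, 0.735, 0.0]
force: [0.6, -1.1, -0.6]
gripper_width: 0.256
finger_force: 78.9
[506.92826907  74.01971773 146.84614692] theta 4.65
rect [505.3  74.3] [77.3 34.8] 87.3
39 x [496.5 520. ] mid 508.6 ztop 134.8
49 x [497.5 520. ] mid 508.65000000000003 ztop 134.5
59 x [497.1 518.5] mid 507.4 ztop 134.3
69 x [496.4 517. ] mid 507.70000000000005 ztop 134.1
79 x [488.6 518.3] mid 504.35 ztop 134.1
89 x [494.3 517.1] mid 507.5 ztop 134.2
99 x [492.5 515.3] mid 503.75 ztop 134.5
109 x [492.5 515.8] mid 504.29999999999995 ztop 134.7
46 [(115, 25), (116, 57), (117, 68), (118, 76), (119, 77), (120, 73), (121, 74), (122, 76), (123, 80), (124, 70)]
105 [(36, 40), (37, 62), (38, 83), (39, 106), (40, 110), (41, 107), (42, 100), (43, 109), (44, 100), (45, 108), (46, 96), (47, 106), (48, 93), (49, 110), (101, 157), (102, 153), (103, 141), (104, 165), (105, 163), (106, 157), (107, 160), (108, 164), (109, 191), (110, 321), (111, 377), (112, 371)]
```

```bash
python3 -m crank '{"grip":[0.2,0.2,0.2,0.2,0.2,0.2,0.2,0.2,0.2,0.2],"dp":[[0.08,-0.1,-2],[0,0,-1.5],[0,0,-0.7],[0,0,-0.7],[0,0,-0.7],[0,0,-0.7],[0,0,-0.7],[0,0,-0.6],[0,0,-0.2],[0,0,0]],"turn":[[0,0,0],[0,0,0],[0,0,0],[0,0,0],[0,0,0],[0,0,0],[0,0,0],[0,0,0],[0,0,0],[0,0,0]]}'
```

```text
time_s: 28.47
tcp_pos: [507.3, 73.0, 67.4]
tool_rot: [-0.0, 0.678, 0.735, -0.0]
force: [0.7, -0.8, -1.0]
gripper_width: 0.251
finger_force: 78.9
```

```bash
python3 -m crank '{"grip":[0.2,0.3,0.4,0.5,0.55,0.55,0.55,0.55,0.55,0.55,0.55,0.55,0.55],"dp":[[0,0,-0.05],[0,0,0],[0,0,0],[0,0,0],[0,0,0],[0,0,1.5],[0,0,3],[0,0,3],[0,0,2.5],[0.3,-3.5,0],[0.2,-3.5,0],[0,0,0],[0,0,0]],"turn":[[0,0,0],[0,0,0],[0,0,0],[0,0,0],[0,0,0],[0,0,0],[0,0,0],[0,0,0],[0,0,0],[0,0,0],[0,0,0],[0,0,0],[0,0,0]]}'
python3 look.py w11
python3 - <<'E'
from fit import *
z=np.load('w11.npz');P=z['P'].copy();P[z['d']==0]=np.nan
q=P.reshape(-1,3)
k=q[(abs(q[:,0]-(507-.08*(q[:,1]-78)))<9)&(q[:,2]>46)&(q[:,2]<70)]
h=np.histogram(k[:,1],np.arange(20,225,1)); print([(int(a),int(b)) for a,b in zip(h[1],h[0]) if b>3 and (24<a<45 or 104<a<120)])
k=q[(abs(q[:,0]-(507-.08*(q[:,1]-78)))<20)&(q[:,2]>48)&(q[:,2]<70)]
for y in range(-20,170,10):
    b=k[abs(k[:,1]-y)<3]
    if len(b)>20: print(y,(np.percentile(b[:,0],[2,98]).mean()-(507-.08*(y-78))).round(1),np.median(b[:,2]).round(1),len(b))
P[z['im'].astype(int).sum(-1)<60]=np.nan
for z0,z1 in((20,31),(44,56)):
    q,r=rect(P,(600,680,-70,0),z0,z1); print('weight',np.round(r[0],1),np.round(r[1],1),r[2])
E
```

```text
time_s: 29.55
tcp_pos: [512.3, 1.8, 167.2]
tool_rot: [0.0, 0.679, 0.734, 0.0]
force: [0.0, 0.0, -0.6]
gripper_width: 0.553
finger_force: 0.0
[512.25838092   2.71817033 167.0739736 ] theta 4.58
[(25, 48), (26, 45), (27, 51), (28, 53), (29, 56), (30, 80), (31, 37), (35, 30), (36, 45), (37, 49), (38, 45), (39, 54), (40, 56), (41, 44), (42, 53), (43, 52), (44, 53), (105, 65), (106, 69), (107, 65), (108, 58), (109, 46), (110, 5), (113, 5), (114, 80), (115, 96), (116, 83), (117, 75), (118, 65), (119, 66)]
-20 0.8 54.0 307
-10 2.6 53.8 340
0 1.2 53.7 317
10 1.2 53.7 328
20 -1.5 53.9 407
30 1.1 53.7 319
40 0.4 54.4 397
50 0.8 53.9 399
60 0.4 53.7 395
70 0.2 53.5 430
80 0.7 53.6 437
90 0.4 53.6 457
100 -3.9 54.0 516
110 1.6 54.2 219
120 1.4 54.3 543
130 1.7 53.8 548
weight [635.9 -32.4] [50.1 31.3] 20.003620147705078
weight [635.9 -32.5] [24.1 25.2] 26.807662963867188
```

View pics/w11.png

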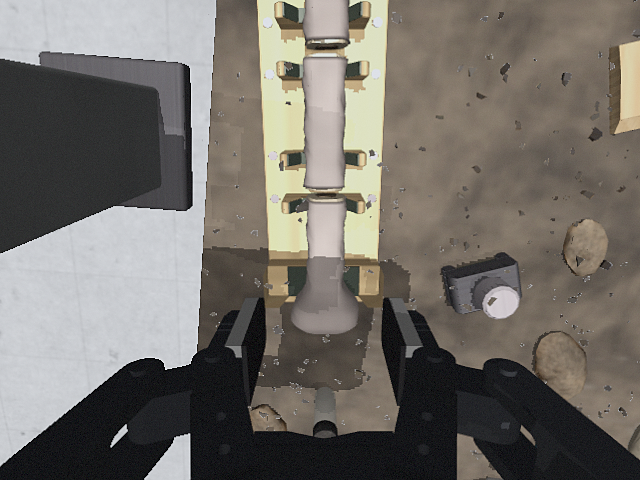

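The three pieces lie in line with gaps of about 4 mm (px rows 52 and 190), all level. Next the weight: knob at (636,−32.5), its long side at 20°.

```bash
python3 -m crank '{"grip":[0.55,0.55,0.55,0.55,0.55,0.55,0.55,0.55,0.55,0.55],"dp":[[2.472,-0.7,0],[2.472,-0.7,0],[2.472,-0.7,0],[2.472,-0.7,0],[2.472,-0.7,0],[0,0,-2.5],[0,0,-2.5],[0,0,-2],[0,0,0],[0,0,0]],"turn":[[0,0,0.054],[0,0,0.054],[0,0,0.054],[0,0,0.054],[0,0,0.054],[0,0,0],[0,0,0],[0,0,0],[0,0,0],[0,0,0]]}'
```

```text
time_s: 30.43
tcp_pos: [635.6, -31.0, 96.6]
tool_rot: [-0.001, 0.572, 0.82, -0.0]
force: [0.2, -0.1, 0.7]
gripper_width: 0.547
finger_force: 0.0
```

```bash
python3 -m crank '{"grip":[0.55,0.55,0.55,0.55,0.55,0.3,0.2,0.2,0.2,0.2,0.2,0.2],"dp":[[0.03,-0.15,-1.5],[0,0,-1.2],[0,0,-0.8],[0,0,-0.4],[0,0,0],[0,0,0],[0,0,0],[0,0,0],[0,0,0],[0,0,0],[0,0,0],[0,0,0]],"turn":[[0,0,0],[0,0,0],[0,0,0],[0,0,0],[0,0,0],[0,0,0],[0,0,0],[0,0,0],[0,0,0],[0,0,0],[0,0,0],[0,0,0]]}' 80
```

```text
time_s: 31.43
tcp_pos: [636.6, -33.6, 59.3]
tool_rot: [0.001, 0.573, 0.82, 0.0]
force: [-3.3, 0.6, 5.5]
gripper_width: 0.253
finger_force: 78.5
```

```bash
python3 -m crank '{"grip":[0.2,0.2,0.2,0.2,0.2,0.2,0.2,0.2,0.2,0.2,0.2,0.2],"dp":[[0,0,1],[0,0,2.5],[0,0,3],[0,0,2.5],[-2.147,1.765,0],[-2.147,1.765,0],[-2.147,1.765,0],[-2.147,1.765,0],[-2.147,1.765,0],[-2.147,1.765,0],[0,0,0],[0,0,0]],"turn":[[0,0,0],[0,0,0],[0,0,0],[0,0,0],[0,0,-0.0448],[0,0,-0.0448],[0,0,-0.0448],[0,0,-0.0448],[0,0,-0.0448],[0,0,-0.0448],[0,0,0],[0,0,0]]}'
python3 look.py w12
python3 - <<'E'
from fit import *
z=np.load('w12.npz');P=z['P'].copy();P[z['d']==0]=np.nan
P[z['im'].astype(int).sum(-1)<60]=np.nan
s=np.load('w12.npz'); q=P.reshape(-1,3)
k=q[(abs(q[:,0]-507)<40)&(abs(q[:,1]-73)<40)&(q[:,2]>90)&(q[:,2]<150)]
h=np.histogram(k[:,2],np.arange(90,150,3)); print(list(zip(h[1],h[0])))
E
```

```text
time_s: 32.43
tcp_pos: [506.9, 73.1, 149.0]
tool_rot: [0.0, 0.677, 0.736, 0.0]
force: [0.8, 0.7, -2.7]
gripper_width: 0.253
finger_force: 79.4
[507.6033246   72.52173419 148.87358188] theta 4.79
[(np.int64(90), np.int64(46)), (np.int64(93), np.int64(73)), (np.int64(96), np.int64(115)), (np.int64(99), np.int64(203)), (np.int64(102), np.int64(256)), (np.int64(105), np.int64(263)), (np.int64(108), np.int64(283)), (np.int64(111), np.int64(657)), (np.int64(114), np.int64(2601)), (np.int64(117), np.int64(20)), (np.int64(120), np.int64(112)), (np.int64(123), np.int64(159)), (np.int64(126), np.int64(200)), (np.int64(129), np.int64(299)), (np.int64(132), np.int64(372)), (np.int64(135), np.int64(989)), (np.int64(138), np.int64(2420)), (np.int64(141), np.int64(253)), (np.int64(144), np.int64(274))]
```

View pics/w12.png

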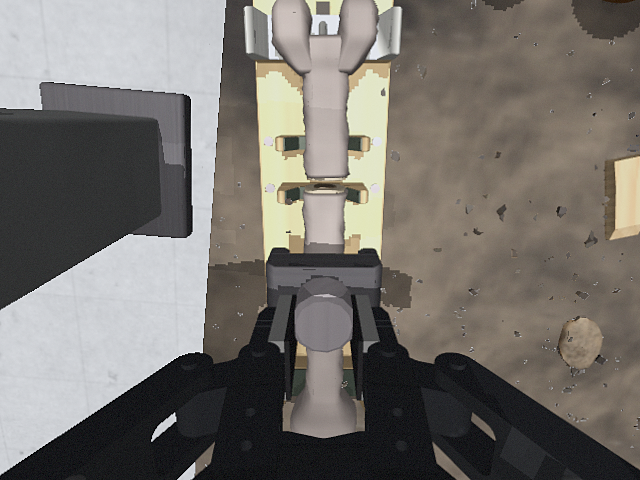

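Weight hanging upright and square across the shaft (bridge px 325,275, knob 322,315). I measure its offset.

Run:
```python
from fit import *
z=np.load('w12.npz');P=z['P'].copy();P[z['d']==0]=np.nan
q=P.reshape(-1,3)
for lo,hi in((113,117),(136.5,141)):
    k=q[(abs(q[:,0]-507)<29)&(abs(q[:,1]-76)<22)&(q[:,2]>lo)&(q[:,2]<hi)]; r=cv2.minAreaRect(k[:,:2].astype(np.float32)); print(lo,len(k),np.round(r[0],1),np.round(r[1],1),r[2],k.min(0).round(1),k.max(0).round(1))
k=q[(abs(q[:,0]-(507-.08*(q[:,1]-78)))<18)&(q[:,2]>46)&(q[:,2]<62)]
for y in(95,100,105,109,116,125):
    b=k[abs(k[:,1]-y)<2]; print(y,(np.percentile(b[:,0],[2,98]).mean()-(507-.08*(y-78))).round(1),len(b))
```

```text
113 2854 [506.9  79.9] [49.4 20. ] 4.041016578674316 [482.3  68.4 113. ] [532.   91.3 117. ]
136.5 3314 [507.1  73.5] [48.7 26.8] 2.1061854362487793 [482.7  59.8 136.5] [531.3  87.  141. ]
95 0.1 284
100 -0.2 285
105 0.3 304
109 1.3 363
116 1.0 161
125 1.4 337
```

```bash
python3 -m crank '{"grip":[0.2,0.2,0.2,0.2,0.2,0.2,0.2],"dp":[[0.02,-0.05,-1.5],[0,0,-1.2],[0,0,-0.8],[0,0,-0.4],[0,0,-0.3],[0,0,0],[0,0,0]],"turn":[[0,0,0],[0,0,0],[0,0,0],[0,0,0],[0,0,0],[0,0,0],[0,0,0]]}'
```

```text
time_s: 33.07
tcp_pos: [507.9, 71.8, 106.4]
tool_rot: [0.0, 0.677, 0.736, 0.0]
force: [0.1, -0.5, -3.0]
gripper_width: 0.251
finger_force: 79.4
```

```bash
python3 -m crank '{"grip":[0.2,0.2,0.3,0.4,0.5,0.55,0.55,0.55,0.55,0.55,0.55,0.55,0.55,0.55],"dp":[[0,0,-0.1],[0,0,0],[0,0,0],[0,0,0],[0,0,0],[0,0,0],[0,0,1],[0,0,2],[0,0,3],[0,0,2],[0.3,-3.5,0],[0,0,0],[0,0,0],[0,0,0]],"turn":[[0,0,0],[0,0,0],[0,0,0],[0,0,0],[0,0,0],[0,0,0],[0,0,0],[0,0,0],[0,0,0],[0,0,0],[0,0,0],[0,0,0],[0,0,0],[0,0,0]]}'
python3 look.py w13
python3 - <<'E'
from fit import *
z=np.load('w13.npz');P=z['P'].copy();P[z['d']==0]=np.nan
q=P.reshape(-1,3)
for lo,hi in((68,76),(90,99)):
    k=q[(abs(q[:,0]-507)<32)&(abs(q[:,1]-73)<25)&(q[:,2]>lo)&(q[:,2]<hi)]; r=cv2.minAreaRect(k[:,:2].astype(np.float32)); print(lo,len(k),np.round(r[0],1),np.round(r[1],1),r[2],np.median(k,0).round(1))
k=q[(abs(q[:,0]-(507-.08*(q[:,1]-78)))<18)&(q[:,2]>46)&(q[:,2]<68)]
for y in range(-40,200,8):
    b=k[abs(k[:,1]-y)<2]
    if len(b)>9: print(y,(np.percentile(b[:,0],[2,98]).mean()-(507-.08*(y-78))).round(1),np.median(b[:,2]).round(1))
k=k[abs(k[:,0]-(507-.08*(k[:,1]-78)))<9]
h=np.histogram(k[:,1],np.arange(20,225,1)); print([(int(a),int(b)) for a,b in zip(h[1],h[0]) if b>3 and (24<a<45 or 104<a<120)])
E
```

```text
time_s: 34.23
tcp_pos: [510.5, 36.9, 185.3]
tool_rot: [-0.0, 0.678, 0.735, 0.0]
force: [0.5, -0.0, 0.2]
gripper_width: 0.548
finger_force: 0.0
[510.43499028  37.24801388 185.09708004] theta 4.72
68 2486 [508.4  73.2] [49.9 30.3] 3.958357095718384 [505.6  77.   71.9]
90 1590 [508.7  73.2] [24.3 24.4] 10.083169937133789 [508.5  73.9  94.9]
-40 -0.0 62.8
-32 2.3 55.8
-24 1.0 54.1
-16 0.5 53.8
-8 1.8 53.8
0 1.7 53.6
8 1.0 53.7
16 -1.4 53.9
24 -1.1 53.8
32 2.3 50.3
40 0.2 54.4
48 1.2 53.9
88 -0.3 54.5
96 0.1 53.8
104 0.1 54.2
112 3.7 49.0
120 1.6 54.4
128 1.5 53.9
136 1.9 53.5
144 1.5 53.7
152 0.5 53.8
160 1.0 53.8
168 -1.0 54.2
176 6.5 56.1
[(25, 34), (26, 35), (27, 38), (28, 39), (29, 52), (30, 77), (31, 44), (35, 15), (36, 36), (37, 34), (38, 40), (39, 36), (40, 41), (41, 36), (42, 47), (43, 29), (44, 46), (105, 49), (106, 47), (107, 50), (108, 51), (109, 45), (110, 37), (111, 14), (114, 18), (115, 50), (116, 50), (117, 54), (118, 51), (119, 56)]
```

View pics/w13.png

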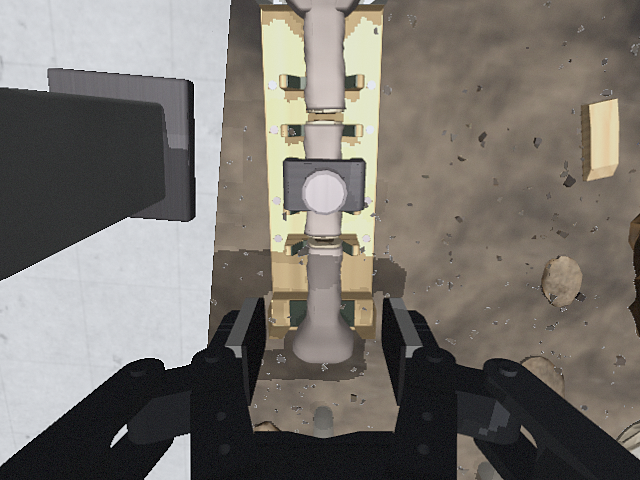

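The weight sits astride the middle of the shaft (knob px 325,190, top at z≈95 as expected). The pieces are level and in line, and the gripper is clear. Handing in.

```bash
python3 -c "
from cell import *
print(finish_job())"
```

```text
the job is handed in; nothing more can be done
None
```

I handed the job in at about 34 s, but the hand-in gave no verdict. The last wrist image shows all three pieces bedded level and in line with gaps of about 4 mm, and the weight astride mid-shaft. The head sits about 5 mm outward and the shaft about 5 mm towards the cup, both within limits. The gripper is clear. I carried nothing over the vials, but the last image does not show the white-capped one.

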